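# Weigh two castings against each other and clamp the sound one

### The arm

A 6-joint arm with a two-finger parallel gripper is mounted at the origin on the work surface. World frame = base frame: x ahead of the robot, y to its left, z up, the work surface at z = 0. Lengths are in m, angles in rad, forces in N, time in s.
With the tool pointing down it reaches from about 0.3 to 0.875 m from the base axis. Payload 6.4 kg.
Tool frame: the origin (TCP) lies at the very end of the fingers, on their centre line; the grasp point (between the pads) lies 19 mm behind it; z points along the fingers, y is the line along which they close (so a half turn about z gives the same grasp; the last joint's range is limited). The gripper opens to 85 mm and grips with 20 to 120 N. Pads are 22 mm wide; open, the fingers measure 114 mm over their backs; the gripper's body (76 mm by 85 mm) begins 54 mm behind the grasp point. The pads swing forward as they close: fully open they stand 13 mm farther back than shut.
Start: joints at [0.93, 0.181, 1.607, -0, 1.354, -0.206], TCP at [0.242, 0.522, 0.231] pointing down, gripper open.
Joint ranges: [-2.99, 2.99], [-0.89, 2.07], [0.3, 2.58], [-1.14, 4.28], [0, 2.63], [-3.12, 3.12]. Speed limits (rad/s): [2.57, 2.57, 3.01, 3.14, 3.14, 3.14].

### API

Orientations are given as a unit quaternion [w, x, y, z].
In Python, from bench import ctrl, camera, calibration, order, outline_of gives the robot as it stands.
- The arm moves only by the tool move_arm, never from a script. Its argument "series" is a list that holds one entry, the list of rows, each a list of 5 numbers: the opening, from 0 (shut) to 1 (fully open), then the shift along the tool's x, y, z in mm, then the turn about the tool's z in rad. A call has exactly 10 rows; each row is the pose to reach, as a shift and turn from the pose commanded when the call began, along the tool's axes at that moment; what a row does not reach only later rows make up. A row lasts 1/12 s, in which the tool goes at most 41.7 mm and 7.16 degrees, less where a joint would pass 70% of its speed; a pose out of reach is approached as far as the arm can. A call with a gripper value outside its range is refused whole. The fingers move at their own pace and stop on an object; the grip force is fixed at half the most. Time passes only in rows, so rows that repeat a pose let the fingers close, or fill a call up. It gives the time, the measured TCP pose, the force, the opening and the grip force at its end, in the units of the state.
- ctrl.get_obs(): the state, without advancing time (a new reading comes with each control period).
- camera(name): name is "side" or "top" or "wrist"; returns (picture, depth): 384x512x3 uint8, blue, green, red; 384x512 float32, m along the optical axis (not along the pixel's ray), 0 where there is no reading.
- calibration(name): a dict with "intrinsics" (3x3 intrinsics, pixels), "rvec" (rotation vector, rad) and "tvec" (3), from world to camera coordinates, as OpenCV has them. Camera axes: x right, y down, z forward; pixel columns grow to the right and rows downward; lengths in m; the calibration is good to about 2 mm. A picture is of the moment at which its call begins: read the wrist's pose just before it. calibration takes no time and is no camera call; for the wrist camera it gives the pose at the moment of the call.
- order.hand_in(): hands the job in; it is judged then, once.
Trained networks look in the newest picture that a camera, given by its name, has taken for a name from the list of things; names that differ only in an ending like _2 or _b are one class to them, and where a whole thing is asked for, a point or a joint stands for the part that bears it (a point fixed in the world has none). Each returns a list of dicts, best first, with "conf" (0 to 1); they miss things now and then, are a little off and sometimes report something else, mostly with a low value. They report only what shows in the picture. A call takes as long as a camera call. They do not tell look-alikes from the thing itself.
- outline_of(target, camera): "region" (384x512 bool, what is visible of it) and "bbox" ([centre column, centre row, width, height] in pixels, round what is visible of it).
The state is a dict: "time_s": time; "q": joint angles; "dq": joint speeds; "joint_efforts": joint torques, N m; "eef_pos": TCP position; "eef_rot": TCP orientation; "wrist_force": force on the tool from outside, world axes, zero at the start; "torque": the same for the moment, N m; "opening": opening from 0.0 (shut) to 1.0 (fully open); "grasp_force": force on a finger pad.
Only numpy, scipy, OpenCV 4.12 (cv2) and the standard library are available. Lean on these libraries where they do the work, as an engineer would, in place of code of your own. Each camera call takes 0.05 s, during which the arm holds its last target. There are 200 camera calls.

### The job

One of the two look-alike plaster post caps has a hollow in it. Stand them on opposite pans of the balance, let go and let the beam show which is heavier; then leave the light one on its pan, stand the heavier one on the bed of the blue quick-slide vice and push the near jaw up by its post until the cap's foot is firmly nipped between the two jaws. Plaster is brittle and the balance delicate, so feel for the contact and do not force anything, and leave the other things on the bench where they are.

Things in the scene. Friction and masses are not known exactly. Their poses are not given: they have to be found in the camera images.
- casting_a_mid (a point): centre (33 mm above its underside, on its upright axis) of one plaster post cap, off-white, z up, sides along x and y: square foot 60 x 60 mm, 14 mm high, then a 50 x 50 mm step to 20 mm, a square shaft 42 x 42 mm from 20 to 56 mm up (take it here), and small steps to its top at 66 mm. Stands upright on the bench at the start, both 0.3 to 0.5 kg, at least 50 g apart; which cap is heavier cannot be seen.
- casting_b_mid (a point): centre of the other post cap, the same in shape, size and look as the first.
- balance: green equal-arm top-pan balance, fixed to the bench; base 150 x 360 mm; origin under the centre of its base, z up, y along the beam towards the left pan; between the pans stand two scale plates with a red pointer (up to 200 mm high, within 40 mm of the middle).
- pan_left: round steel pan, 136 mm across, on the +y arm of the balance (115 mm from its middle); origin on the axis of its stem, 42 mm below the pan's flat top. It stays level and goes up and down with the beam: top 120 mm above the bench with the beam level, 11 mm lower or higher at its stops; it sits on a rubber bush that gives 1 to 2 mm under a cap. Pressing either pan with over 20 N harms the balance.
- pan_right: the same pan on the -y arm of the balance.
- beam (a joint): angle of the balance beam, rad: 0 level, positive with the left (+y) pan down, stops at about -0.1 and 0.1. It is damped and takes about a second to swing over; the difference of the two caps is enough to bring it to a stop.
- vice: quick-slide vice, fixed to the bench; steel bed 300 (x) x 110 (y) x 18 mm; origin under the centre of the bed, z up, its x axis points from the near (sliding) jaw to the far jaw. The near jaw's face, 80 mm wide and 26 mm high, lies 45 mm in -x from the origin plus the jaw's travel.
- bed_mid (a point): centre of the top face of the vice's bed, 18 mm above the bench, axes as the vice's; the cap stands on this face. The far jaw is blue with a thick black rubber pad (gives about 1 mm per 6 N), 84 mm wide, 28 mm high, upright, square to x; it is pegged at a different place each time, its pad's face 75 to 105 mm in +x from this point: not measured, so feel for it.
- jaw (a joint): travel of the near jaw along the vice's +x, m: 0 (fully back) to 0.100; starts at 0 to 0.012. It takes about 9 N to slide it slowly (3 N more as it shoves a cap along) and it stays where left, holding up to 9 N of nip. The foot is held when the jaw bears on it with over 4 N once let go; over 20 N breaks the plaster: push till it takes 9 to 14 N more than sliding the jaw alone.
- jaw_post (a point): grip point on the black upright post of the near jaw, 85 mm above the bench; post 18 mm (x of the vice) x 20 mm (y of the vice), its top 105 mm above the bench, its lower end 39 mm; 35 mm behind the jaw's face. Axes as the vice's.
- rosette: round plaster rosette, 90 mm across, 26 mm high, loose on the bench; origin under its centre. Leave alone.
- brush: paint brush lying on the bench, loose. Leave alone.
- spatula: spatula lying on the bench, loose. Leave alone.
- pigment_jar: yellow jar, 60 mm across, 85 mm high, loose; origin under its centre. Leave alone.
- bowl: blue mixing bowl, 130 mm across, 60 mm high, loose; origin under its centre. Leave alone.
- paint_tin: paint tin with a red band, 84 mm across, 110 mm high, loose; origin under its centre. Leave alone.
Things that resemble listed ones, but are neither listed nor needed, are in the scene too. What is shaped like the part that bears casting_a_mid but pink or purple is not meant.

How it is judged:
By the outcome, as a careful person would: the job done as asked, in the order asked, and still so for the second after the job is handed in, with the robot touching nothing.
It also fails if it takes over 72 s, if anything falls off the work surface, if the arm or the gripper's body presses on something with over 40 N, if the wrist force passes 120 N, or if a joint passes its speed limit or range.

## Working session

There is one attempt and no reset: what is moved stays moved. The work goes in short steps, Python scripts to look and compute and a tool call to move; the robot and the scene stay as the last step left them, time stands still between calls to the robot, and variables do not carry over. Pictures are saved under pics/ and viewed, at most 10 in all, crops included, and the job is handed in when it is done.

Besides the shell and the picture viewer there is one more tool, called after "Emit:" as name(argument=value, ...), one argument or row to a line, values as JSON. move_arm: Moves the arm, as the interface text tells. Its arguments: {"type":"object","properties":{"series":{"type":"array","items":{"type":"array","items":{"type":"array","items":{"type":"number"}}}}},"required":["series"]}

```bash
ls; mkdir -p pics
cat > h.py <<'E'
import numpy as np, cv2
from bench import ctrl, camera, calibration, order, outline_of
def cal(n):
    c=calibration(n); R=cv2.Rodrigues(np.array(c["rvec"],float))[0]
    return np.array(c["intrinsics"],float),R,np.array(c["tvec"],float).reshape(3)
def cloud(n,d):
    K,R,t=cal(n); v,u=np.mgrid[:384,:512]
    P=np.stack([(u-K[0,2])/K[0,0]*d,(v-K[1,2])/K[1,1]*d,d],-1)
    W=(P-t)@R; W[d<=0]=np.nan
    return W
def proj(n,p):
    K,R,t=cal(n); q=K@(R@np.array(p)+t); return q[:2]/q[2]
def st():
    o=ctrl.get_obs(); 
    print({k:np.round(o[k],4).tolist() for k in ("time_s","eef_pos","eef_rot","wrist_force","opening","q")}); return o
E
python3 - <<'E'
from h import *
st()
ims=[]
for n in ("top","side"):
    im,d=camera(n); W=cloud(n,d); np.save(n+"_W.npy",W); cv2.imwrite(n+".png",im)
    ims.append(im)
    for t in ("casting_a_mid","balance","pan_left","vice","jaw","jaw_post","bed_mid","rosette","brush","spatula","pigment_jar","bowl","paint_tin"):
        try: L=outline_of(t,n)
        except Exception as e: print(t,e); continue
        for x in L[:4]:
            if x["conf"]<.2: continue
            r=x["region"]; p=W[r]; p=p[~np.isnan(p[:,0])]
            if len(p): print(n,t,round(float(x["conf"]),2),np.round(x["bbox"]).tolist(),"med",np.round(np.median(p,0),3).tolist(),"lo",np.round(np.percentile(p,2,axis=0),3).tolist(),"hi",np.round(np.percentile(p,98,axis=0),3).tolist())
cv2.imwrite("pics/a_top.png",cv2.resize(ims[0],(800,600))); cv2.imwrite("pics/a_side.png",cv2.resize(ims[1],(800,600)))
E
```

```text
pics
{'time_s': 0.0, 'eef_pos': [0.2419, 0.521, 0.2304], 'eef_rot': [-0.0004, 0.2157, 0.9765, -0.0008], 'wrist_force': [-0.1594, 0.0358, -0.6091], 'opening': 0.9999, 'q': [0.9297, 0.1815, 1.608, 0.0, 1.3538, -0.2063]}
top casting_a_mid 0.87 [152.0, 244.0, 20.0, 24.0] med [0.309, 0.375, 0.049] lo [0.274, 0.352, 0.004] hi [0.338, 0.406, 0.07]
top casting_a_mid 0.73 [258.0, 207.0, 26.0, 25.0] med [0.433, 0.054, 0.053] lo [0.402, 0.022, 0.004] hi [0.467, 0.087, 0.07]
top casting_a_mid 0.73 [162.0, 281.0, 16.0, 16.0] med [0.198, 0.343, 0.055] lo [0.167, 0.324, 0.011] hi [0.22, 0.372, 0.07]
top casting_a_mid 0.68 [176.0, 188.0, 20.0, 21.0] med [0.485, 0.311, 0.054] lo [0.456, 0.286, 0.01] hi [0.518, 0.344, 0.069]
top balance 0.57 [250.0, 147.0, 118.0, 54.0] med [0.611, 0.086, 0.117] lo [0.549, -0.084, 0.037] hi [0.689, 0.256, 0.193]
top pan_left 0.58 [209.0, 142.0, 48.0, 46.0] med [0.623, 0.202, 0.119] lo [0.56, 0.14, 0.113] hi [0.685, 0.265, 0.125]
top pan_left 0.21 [205.0, 213.0, 24.0, 18.0] med [0.409, 0.215, 0.055] lo [0.38, 0.19, 0.002] hi [0.438, 0.247, 0.07]
top vice 0.41 [209.0, 24
[... 2928 characters left out ...]
 195.0, 6.0, 6.0] med [0.444, -0.051, 0.008] lo [0.421, -0.066, -0.0] hi [0.465, -0.042, 0.014]
side brush 0.29 [171.0, 251.0, 31.0, 35.0] med [0.685, 0.395, 0.088] lo [0.658, 0.346, 0.005] hi [0.73, 0.417, 0.112]
side spatula 0.23 [214.0, 206.0, 41.0, 30.0] med [0.621, 0.206, 0.119] lo [0.559, 0.14, 0.114] hi [0.685, 0.268, 0.123]
side pigment_jar 0.52 [209.0, 161.0, 18.0, 25.0] med [0.776, -0.092, 0.054] lo [0.754, -0.132, -0.001] hi [0.818, -0.078, 0.086]
side bowl 0.87 [207.0, 294.0, 49.0, 44.0] med [0.536, 0.47, 0.028] lo [0.469, 0.428, 0.0] hi [0.585, 0.548, 0.061]
side paint_tin 0.85 [172.0, 251.0, 29.0, 42.0] med [0.686, 0.397, 0.087] lo [0.658, 0.342, 0.001] hi [0.732, 0.417, 0.112]
```

View pics/a_top.png

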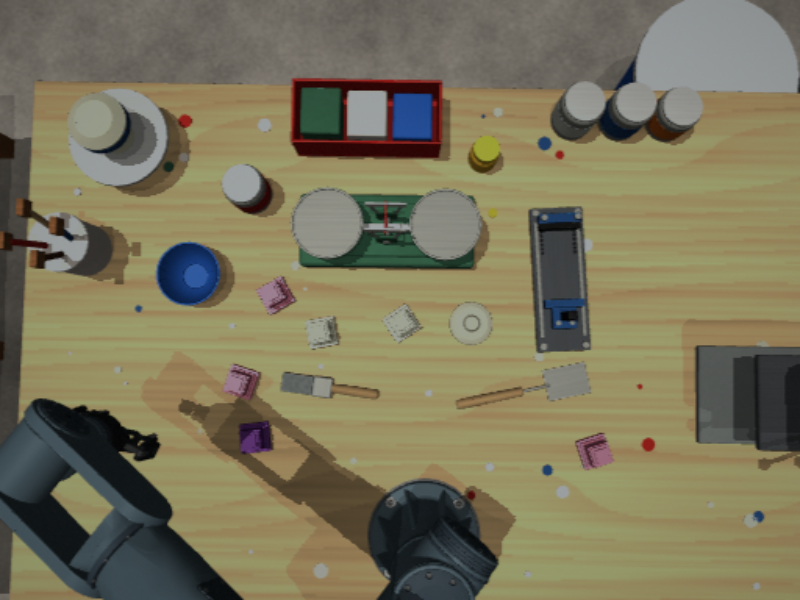

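View pics/a_side.png

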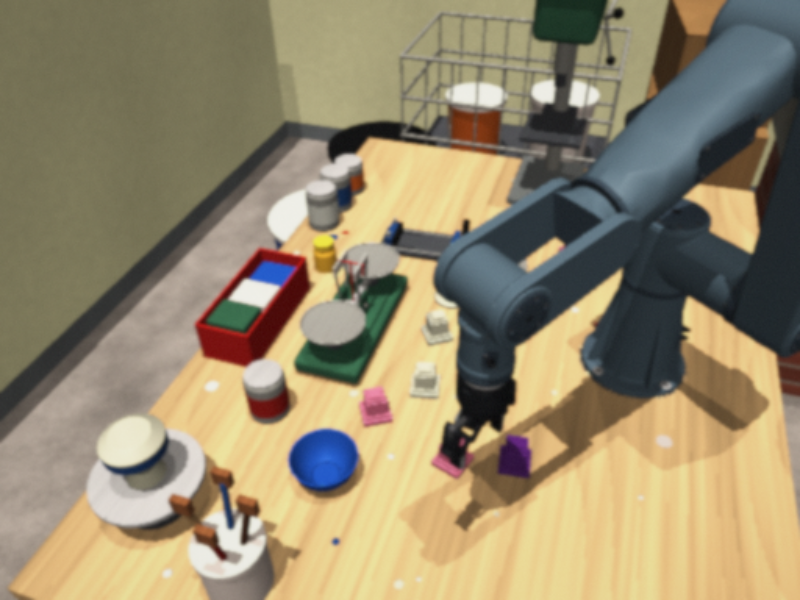

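The off-white caps are at (206,212) and (257,206) in the 512-px top image. The pink and purple look-alikes at (176,188), (152,244), (162,281) and (380,289) are not meant. I'll confirm this in a crop and measure.

Run:
```python
from h import *
W=np.load("top_W.npy"); im=cv2.imread("top.png")
def rect(m,name):
    p=W[m][:,:2].astype(np.float32); r=cv2.minAreaRect(p); print(name,len(p),np.round(r[0],4),np.round(r[1],3),round(r[2],1),"mean",np.round(p.mean(0),4))
    return r
for n,(u,v) in dict(B=(206,212),A=(257,206)).items():
    box=np.zeros((384,512),bool); box[v-18:v+18,u-20:u+20]=1
    z=W[...,2]
    rect(box&(z>.06),n+" top"); rect(box&(z>.045),n+" shaft");rect(box&(z>.009),n+" all");
z=W[...,2]
b=np.zeros((384,512),bool); b[115:180,180:320]=1
for lo,hi,s in ((175,240,'L'),(258,315,'R')):
    m=b.copy(); m[:,:lo]=0; m[:,hi:]=0; m&=(z>.105)&(z<.135)
    p=W[m]; print(s,np.round(cv2.minEnclosingCircle(p[:,:2].astype(np.float32)),4) if 0 else cv2.minEnclosingCircle(p[:,:2].astype(np.float32)),np.median(p[:,2]))
m=np.zeros((384,512),bool); m[125:230,330:385]=1
rect(m&(z>.009)&(z<.03),"bed"); rect(m&(z>.009),"vice all"); rect(m&(z>.09),"post"); rect(m&(z>.034)&(z<.055)&(W[...,0]<.5),"jaw");rect(m&(z>.034)&(z<.06)&(W[...,0]>.55),"far")
c=cv2.resize(im[180:235,170:340],None,fx=4.5,fy=4.5,interpolation=2)
d=cv2.resize(im[125:235,330:390],None,fx=4.5,fy=4.5,interpolation=2)
o=np.zeros((c.shape[0]+10 if 0 else max(c.shape[0],d.shape[0]),0,3),np.uint8)
x=np.zeros((d.shape[0],c.shape[1]+d.shape[1],3),np.uint8)
x=cv2.resize(np.hstack([np.vstack([c,np.zeros((d.shape[0]-c.shape[0],c.shape[1],3),np.uint8)]),d])[:,: ],None,fx=.76,fy=.76); cv2.imwrite("pics/b.png",x); print(x.shape)
```

```text
B top 110 [0.4125 0.2176] [0.038 0.039] 12.6 mean [0.4112 0.219 ]
B shaft 179 [0.4113 0.2192] [0.042 0.043] 12.6 mean [0.4112 0.2179]
B all 338 [0.4193 0.2047] [0.068 0.103] 25.1 mean [0.4109 0.2161]
A top 110 [0.4328 0.0534] [0.036 0.04 ] 30.6 mean [0.4328 0.0529]
A shaft 178 [0.4334 0.0537] [0.042 0.042] 33.0 mean [0.4331 0.0536]
A all 337 [0.4264 0.0576] [0.078 0.096] 66.5 mean [0.4322 0.0537]
L ((0.6211898922920227, 0.18789216876029968), 0.08343062549829483) 0.11894060567953342
R ((0.6233842968940735, -0.028483090922236443), 0.07033317536115646) 0.1187339546426032
bed 2487 [ 0.5298 -0.2625] [0.3   0.136] 3.9 mean [ 0.5252 -0.2726]
vice all 3121 [ 0.5298 -0.2625] [0.3   0.136] 3.9 mean [ 0.5286 -0.2723]
post 44 [ 0.451  -0.2796] [0.016 0.02 ] 0.4 mean [ 0.451  -0.2784]
jaw 280 [ 0.457  -0.2798] [0.06  0.081] 5.3 mean [ 0.462  -0.2763]
far 264 [ 0.6472 -0.2664] [0.033 0.083] 3.8 mean [ 0.6463 -0.2666]
(376, 787, 3)
```

View pics/b.png

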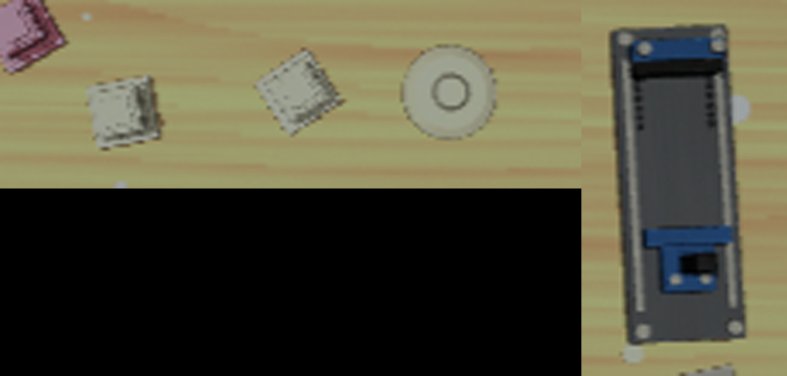

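The crop confirms both white caps: B at (206,212), rotated about 13°, and A at (257,206), rotated about 33–37°. The vice is yawed about 3.9°. The near jaw is at the lower end with its post off to the right, and the black pad is at the far end. Next I go above B and look with the wrist camera.

```bash
cat >> h.py <<'E'
from scipy.spatial.transform import Rotation as Ro
def go(x,y,z,yaw,frm=None):
    "shift in tool axes (mm) and turn to reach TCP xyz with tool-y at yaw deg (mod 180)"
    o=ctrl.get_obs(); w,a,b,c=o["eef_rot"]; M=Ro.from_quat([a,b,c,w]).as_matrix()
    d=M.T@(np.array([x,y,z])-np.array(o["eef_pos"]))*1e3
    cur=np.degrees(np.arctan2(M[1,1],M[0,1])); t=-((yaw-cur+90)%180-90)
    print("t=%.2f"%o["time_s"],"go",np.round(d,1).tolist(),"turn",round(np.radians(t),3),"tilt",np.round(M[:,2],3).tolist(),"F",np.round(o["wrist_force"],2).tolist())
def top_rect(n,near,zmin,zmax,rad=.05,save=None):
    im,d=camera(n); W=cloud(n,d); z=W[...,2]
    m=(np.hypot(W[...,0]-near[0],W[...,1]-near[1])<rad)&(z>zmin)&(z<zmax)
    p=W[m][:,:2].astype(np.float32)
    if len(p)<5: print("none"); return
    r=cv2.minAreaRect(p); print(n,len(p),"c",np.round(r[0],4),"size",np.round(r[1],3),"ang",round(r[2],1),"mean",np.round(p.mean(0),4),"z",np.round(np.percentile(W[m][:,2],[5,50,95]),4))
    if save: cv2.imwrite(save,im)
    return im,W
E
python3 -c "
from h import *
go(.411,.2185,.23,102.6)"
```

```text
t=1.40 go [-280.7, -203.7, 1.3] turn -0.655 tilt [-0.0, 0.0, -1.0] F [0.39, 0.15, -0.04]
```

Emit:
move_arm(
  series=[
    [[1,-40,-29,0,-0.1],[1,-80,-58,0,-0.2],[1,-120,-87,0,-0.3],[1,-160,-116,0,-0.4],[1,-200,-145,0,-0.5],[1,-240,-174,0,-0.6],[1,-281,-204,0,-0.655],[1,-281,-204,0,-0.655],[1,-281,-204,0,-0.655],[1,-281,-204,0,-0.655]],
  ],
)

```text
time_s: 2.23
eef_pos: [0.413, 0.215, 0.2316]
eef_rot: [0.001, -0.107, 0.994, -0.0]
wrist_force: [0.2, 0.0, 0.6]
opening: 0.998
grasp_force: 0.0
```

```bash
python3 -c "
from h import *
st()
r=top_rect('wrist',(.411,.2185),.045,.09,.06,'pics/w1.png')
W=r[1];z=W[...,2]
for lo,hi in((.058,.08),(.006,.03)):
  m=(np.hypot(W[...,0]-.411,W[...,1]-.2185)<.05)&(z>lo)&(z<hi); p=W[m][:,:2].astype(np.float32)
  if len(p)>5: print(lo,len(p),cv2.minAreaRect(p))
go(.411,.2185,.022,102.6)
"
```

```text
{'time_s': 2.2333, 'eef_pos': [0.413, 0.215, 0.2316], 'eef_rot': [0.0006, -0.1074, 0.9942, -0.0005], 'wrist_force': [0.2405, 0.0407, 0.5832], 'opening': 0.9976, 'q': [0.2251, -0.0717, 1.8714, -0.0011, 1.341, -1.5608]}
wrist 1843 c [0.4134 0.2209] size [0.042 0.042] ang 12.1 mean [0.4113 0.2203] z [0.054  0.0607 0.0661]
0.058 1397 ((0.4136795103549957, 0.2209981083869934), (0.036468829959630966, 0.03587198629975319), 11.711523056030273)
0.006 1118 ((0.41304728388786316, 0.22092851996421814), (0.05985917150974274, 0.05995982512831688), 11.175597190856934)
t=2.28 go [0.7, 2.0, 209.5] turn -0.004 tilt [0.0, 0.0, -1.0] F [-0.71, -0.05, -0.46]
```

View pics/w1.png

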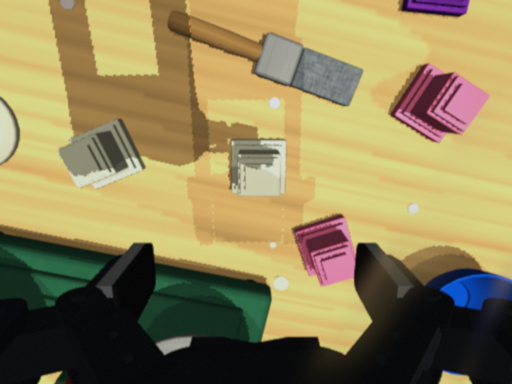

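```bash
python3 -c "
from h import *
st()
for c in ((.413,.2205),(.433,.054)):
  r=top_rect('wrist',c,.045,.09,.06)
  W=r[1];z=W[...,2]
  m=(np.hypot(W[...,0]-c[0],W[...,1]-c[1])<.05)&(z>.006)&(z<.03); p=W[m][:,:2].astype(np.float32); print(cv2.minAreaRect(p))
go(.413,.22,.022,101.8)
"
```

```text
{'time_s': 2.2833, 'eef_pos': [0.412, 0.2167, 0.2315], 'eef_rot': [0.0002, -0.1079, 0.9942, 0.0001], 'wrist_force': [-0.707, -0.0524, -0.4586], 'opening': 1.0005, 'q': [0.2283, -0.0717, 1.8716, 0.0001, 1.3413, -1.5586]}
wrist 1851 c [0.414  0.2202] size [0.043 0.042] ang 11.6 mean [0.4114 0.2196] z [0.0538 0.0608 0.066 ]
((0.4135538935661316, 0.22015371918678284), (0.05946698039770126, 0.06001850590109825), 12.044660568237305)
wrist 2065 c [0.4361 0.0545] size [0.042 0.043] ang 34.3 mean [0.4333 0.0583] z [0.05   0.0607 0.0662]
((0.4361363351345062, 0.054157570004463196), (0.060368575155735016, 0.06068127602338791), 34.908084869384766)
t=2.38 go [-2.5, 0.9, 209.3] turn 0.014 tilt [-0.0, 0.0, -1.0] F [0.33, 0.84, 0.15]
```

Emit:
move_arm(
  series=[
    [[1,-2.5,1,40,0.014],[1,-2.5,1,80,0.014],[1,-2.5,1,120,0.014],[1,-2.5,1,160,0.014],[1,-2.5,1,190,0.014],[1,-2.5,1,205,0.014],[1,-2.5,1,209,0.014],[1,-2.5,1,209,0.014],[0.3,-2.5,1,209,0.014],[0.3,-2.5,1,209,0.014]],
  ],
)

```text
time_s: 3.22
eef_pos: [0.4146, 0.2205, 0.0239]
eef_rot: [0.002, -0.103, 0.995, 0.0]
wrist_force: [0.4, -0.5, -0.3]
opening: 0.746
grasp_force: 0.0
```

Emit:
move_arm(
  series=[
    [[0.3,0,0,0,0],[0.3,0,0,0,0],[0.3,0,0,0,0],[0.3,0,0,0,0],[0.3,0,0,-10,0],[0.3,0,0,-30,0],[0.3,0,0,-60,0],[0.3,0,0,-100,0],[0.3,0,0,-140,0],[0.3,0,0,-160,0]],
  ],
)

```text
time_s: 4.05
eef_pos: [0.4149, 0.2201, 0.1876]
eef_rot: [0.003, -0.103, 0.995, 0.0]
wrist_force: [2.0, 1.4, -4.1]
opening: 0.483
grasp_force: 62.1
```

```bash
python3 -c "
from h import *
o=st(); print(o['grasp_force'])
go(.623,.2025,.18,93)
go(.623,.2025,.16,93)
"
```

```text
{'time_s': 4.05, 'eef_pos': [0.4149, 0.2201, 0.1876], 'eef_rot': [0.003, -0.1029, 0.9947, 0.0004], 'wrist_force': [1.9903, 1.3739, -4.0794], 'opening': 0.4826, 'q': [0.2341, -0.0178, 1.9129, 0.0, 1.2403, -1.5429]}
62.0819878578186
t=4.05 go [-200.1, -59.8, 8.8] turn 0.154 tilt [0.006, 0.001, -1.0] F [1.99, 1.37, -4.08]
t=4.05 go [-200.0, -59.8, 28.8] turn 0.154 tilt [0.006, 0.001, -1.0] F [1.99, 1.37, -4.08]
```

Emit:
move_arm(
  series=[
    [[0.3,-20,-6,0,0],[0.3,-50,-15,0,0],[0.3,-85,-25,0,0],[0.3,-120,-36,0,0],[0.3,-155,-46,0,0],[0.3,-180,-54,0,0],[0.3,-195,-58,0,0],[0.3,-200,-60,0,0],[0.3,-200,-60,0,0],[0.3,-200,-60,0,0]],
  ],
)

```text
time_s: 4.88
eef_pos: [0.6201, 0.2019, 0.1819]
eef_rot: [-0.001, -0.103, 0.995, 0.0]
wrist_force: [-0.3, -0.4, -4.7]
opening: 0.483
grasp_force: 61.9
```

```bash
python3 -c "
from h import *
o=st(); im,d=camera('top'); W=cloud('top',d); z=W[...,2]
m=(z>.09)&(z<.14)&(abs(W[...,0]-.62)<.09)
for lo,hi in((-.12,.05),(.12,.3)):
  p=W[m&(W[...,1]>lo)&(W[...,1]<hi)]; print(np.median(p,0),np.percentile(p,1,axis=0),np.percentile(p,99,axis=0))
im,W=top_rect('wrist',(.623,.2025),.09,.14,.1)
W=W;p=W[(W[...,2]>.09)&(W[...,2]<.14)]; print(len(p)); 
try: 
  q=outline_of('casting_a_mid','wrist'); print([(x['conf'],x['bbox'],np.nanmedian(W[x['region']],0),np.nanmin(W[x['region']][:,2])) for x in q[:2]])
except Exception as e: print(e)
go(.623,.2025,.16,101)
"
```

```text
{'time_s': 4.8833, 'eef_pos': [0.6201, 0.2019, 0.1819], 'eef_rot': [-0.001, -0.1029, 0.9947, 0.0001], 'wrist_force': [-0.3491, -0.4322, -4.7096], 'opening': 0.4825, 'q': [0.133, 0.3933, 1.4426, 0.0002, 1.3077, -1.644]}
[ 0.62343236 -0.02783448  0.11878888] [ 0.55792704 -0.09380318  0.11210591] [0.68833213 0.03658491 0.12496599]
[0.59109136 0.20501142 0.11919594] [0.55360835 0.13342223 0.11254039] [0.65734965 0.26635521 0.12563802]
wrist 17615 c [0.6111 0.1838] size [0.103 0.169] ang 12.9 mean [0.5989 0.1917] z [0.1181 0.1194 0.1221]
21554
[(0.93, [420.1, 59.5, 108.6, 89.1], array([0.49526037, 0.30726513, 0.05462292]), np.float64(-0.0017527919325259452))]
t=5.03 go [-2.9, -0.4, 22.4] turn 0.015 tilt [-0.001, -0.0, -1.0] F [0.75, 0.34, -4.34]
```

Emit:
move_arm(
  series=[
    [[0.3,-1,0,8,0],[0.3,-2,0,18,0],[0.3,-2,0,26,0],[0.3,-2,0,32,0],[0.3,-2,0,35,0],[0.3,-2,0,36,0],[0.3,-2,0,37,0],[0.3,-2,0,37,0],[0.3,-2,0,37,0],[0.3,-2,0,37,0]],
  ],
)

```text
time_s: 5.87
eef_pos: [0.6237, 0.2023, 0.1458]
eef_rot: [0.0, -0.103, 0.995, 0.0]
wrist_force: [0.6, -0.0, -4.0]
opening: 0.482
grasp_force: 61.9
```

Emit:
move_arm(
  series=[
    [[0.3,0,0,1,0],[0.3,0,0,2,0],[0.3,0,0,3,0],[0.3,0,0,4,0],[0.3,0,0,5,0],[0.3,0,0,6,0],[0.3,0,0,7,0],[0.3,0,0,8,0],[0.3,0,0,9,0],[0.3,0,0,10,0]],
  ],
)

```text
time_s: 6.7
eef_pos: [0.6233, 0.2022, 0.1352]
eef_rot: [-0.0, -0.103, 0.995, -0.0]
wrist_force: [0.1, -0.2, -3.5]
opening: 0.486
grasp_force: 61.9
```

Emit:
move_arm(
  series=[
    [[0.3,0,0,0.5,0],[0.3,0,0,1,0],[0.3,0,0,1.5,0],[0.3,0,0,2,0],[0.3,0,0,2.5,0],[0.3,0,0,3,0],[0.3,0,0,3.5,0],[0.3,0,0,3.5,0],[0.3,0,0,3.5,0],[0.3,0,0,3.5,0]],
  ],
)

```text
time_s: 7.53
eef_pos: [0.6234, 0.2023, 0.1319]
eef_rot: [0.0, -0.103, 0.995, -0.0]
wrist_force: [0.5, -0.5, -2.2]
opening: 0.484
grasp_force: 61.9
```

Emit:
move_arm(
  series=[
    [[0.3,0,0,0.5,0],[0.3,0,0,1,0],[0.3,0,0,1,0],[0.48,0,0,1,0],[0.55,0,0,1,0],[0.65,0,0,1,0],[1,0,0,1,0],[1,0,0,1,0],[1,0,0,1,0],[1,0,0,1,0]],
  ],
)

```text
time_s: 8.37
eef_pos: [0.6235, 0.2023, 0.1309]
eef_rot: [0.0, -0.103, 0.995, 0.0]
wrist_force: [0.8, -0.4, -0.7]
opening: 0.995
grasp_force: 0.0
```

Emit:
move_arm(
  series=[
    [[1,0,0,-10,0],[1,0,0,-25,0],[1,0,0,-50,0],[1,0,0,-80,0],[1,0,0,-100,0],[1,0,0,-110,0],[1,0,0,-110,0],[1,0,0,-110,0],[1,0,0,-110,0],[1,0,0,-110,0]],
  ],
)

```text
time_s: 9.2
eef_pos: [0.6223, 0.2021, 0.2385]
eef_rot: [-0.002, -0.103, 0.995, -0.0]
wrist_force: [-0.2, 0.2, 0.1]
opening: 1.003
grasp_force: 0.0
```

```bash
python3 -c "
from h import *
o=st()
im,W=top_rect('wrist',(.623,.2023),.15,.2,.06)
p=W[(W[...,2]>.09)&(W[...,2]<.145)&(np.hypot(W[...,0]-.623,W[...,1]-.2023)<.065)]; print('panL z',np.nanmedian(p[:,2]))
go(.4355,.0545,.22,124.5)
"
```

```text
{'time_s': 9.2, 'eef_pos': [0.6223, 0.2021, 0.2385], 'eef_rot': [-0.0018, -0.1029, 0.9947, -0.0001], 'wrist_force': [-0.2063, 0.1858, 0.0851], 'opening': 1.0026, 'q': [0.133, 0.3513, 1.3816, -0.0, 1.4123, -1.6439]}
wrist 3701 c [0.6235 0.2023] size [0.042 0.042] ang 11.7 mean [0.6203 0.2016] z [0.1604 0.1674 0.1727]
panL z 0.106223792518586
t=9.25 go [213.1, -106.2, 19.4] turn -0.396 tilt [-0.003, -0.0, -1.0] F [-0.23, -0.46, -1.41]
```

Emit:
move_arm(
  series=[
    [[1,20,-10,0,-0.1],[1,50,-25,0,-0.2],[1,85,-42,0,-0.3],[1,120,-60,5,-0.396],[1,155,-77,10,-0.396],[1,185,-92,20,-0.396],[1,205,-102,20,-0.396],[1,213,-106,20,-0.396],[1,213,-106,20,-0.396],[1,213,-106,20,-0.396]],
  ],
)

```text
time_s: 10.08
eef_pos: [0.4374, 0.055, 0.2211]
eef_rot: [0.001, -0.296, 0.955, -0.0]
wrist_force: [-0.6, -0.7, 0.3]
opening: 1.001
grasp_force: 0.0
```

```bash
python3 -c "
from h import *
st()
c=(.4355,.0545)
r=top_rect('wrist',c,.045,.09,.06)
W=r[1];z=W[...,2]
m=(np.hypot(W[...,0]-c[0],W[...,1]-c[1])<.05)&(z>.006)&(z<.03); p=W[m][:,:2].astype(np.float32); print(cv2.minAreaRect(p))
go(.4357,.0545,.022,124.5)
"
```

```text
{'time_s': 10.0833, 'eef_pos': [0.4374, 0.055, 0.2211], 'eef_rot': [0.0007, -0.2961, 0.9552, -0.0001], 'wrist_force': [-0.5893, -0.6564, 0.3399], 'opening': 1.0009, 'q': [-0.1459, -0.1232, 1.9401, 0.0005, 1.3235, -2.318]}
wrist 1978 c [0.437  0.0534] size [0.043 0.041] ang 33.5 mean [0.4355 0.0521] z [0.0544 0.0609 0.0662]
((0.4366377890110016, 0.052883051335811615), (0.059024255722761154, 0.060099273920059204), 34.32119369506836)
t=10.13 go [2.3, 0.7, 199.2] turn -0.0 tilt [0.001, 0.0, -1.0] F [0.79, 0.02, -0.18]
```

Emit:
move_arm(
  series=[
    [[1,1,-0.5,40,0],[1,1,-0.5,80,0],[1,1,-0.5,120,0],[1,1,-0.5,155,0],[1,1,-0.5,182,0],[1,1,-0.5,195,0],[1,1,-0.5,199,0],[1,1,-0.5,199,0],[0.3,1,-0.5,199,0],[0.3,1,-0.5,199,0]],
  ],
)

```text
time_s: 10.97
eef_pos: [0.4376, 0.054, 0.023]
eef_rot: [0.001, -0.297, 0.955, -0.001]
wrist_force: [0.4, -0.4, 0.6]
opening: 0.747
grasp_force: 0.0
```

Emit:
move_arm(
  series=[
    [[0.3,0,0,0,0],[0.3,0,0,0,0],[0.3,0,0,0,0],[0.3,0,0,0,0],[0.3,0,0,-10,0],[0.3,0,0,-30,0],[0.3,0,0,-60,0],[0.3,0,0,-100,0],[0.3,0,0,-140,0],[0.3,0,0,-165,0]],
  ],
)

```text
time_s: 11.8
eef_pos: [0.4367, 0.0539, 0.1911]
eef_rot: [0.002, -0.297, 0.955, -0.001]
wrist_force: [1.5, -0.1, -2.8]
opening: 0.48
grasp_force: 61.7
```

```bash
python3 -c "
from h import *
o=st(); print(o['grasp_force'])
go(.6233,-.0285,.187,124.5)
"
```

```text
{'time_s': 11.8, 'eef_pos': [0.4367, 0.0539, 0.1911], 'eef_rot': [0.0018, -0.2966, 0.955, -0.0009], 'wrist_force': [1.4789, -0.0564, -2.7921], 'opening': 0.4797, 'q': [-0.1483, -0.0925, 1.9763, -0.0, 1.2538, -2.3213]}
61.74815654754639
t=11.80 go [-107.1, -173.6, 4.8] turn 0.0 tilt [0.004, -0.001, -1.0] F [1.48, -0.06, -2.79]
```

Emit:
move_arm(
  series=[
    [[0.3,-11,-17,0,0],[0.3,-28,-45,0,0],[0.3,-46,-75,0,0],[0.3,-65,-105,0,0],[0.3,-83,-135,0,0],[0.3,-97,-157,0,0],[0.3,-105,-170,0,0],[0.3,-107,-174,0,0],[0.3,-107,-174,0,0],[0.3,-107,-174,0,0]],
  ],
)

```text
time_s: 12.63
eef_pos: [0.6215, -0.0284, 0.1864]
eef_rot: [-0.001, -0.297, 0.955, 0.001]
wrist_force: [0.2, 0.3, -2.9]
opening: 0.479
grasp_force: 61.7
```

```bash
python3 -c "
from h import *
o=st(); im,d=camera('top'); W=cloud('top',d); z=W[...,2]
p=W[(z>.09)&(z<.145)&(np.hypot(W[...,0]-.623,W[...,1]+.0285)<.065)]; print(len(p),np.median(p,0),np.percentile(p[:,2],[10,90]))
im,d=camera('wrist'); W=cloud('wrist',d); z=W[...,2]
p=W[(z>.09)&(z<.145)&(np.hypot(W[...,0]-.623,W[...,1]+.0285)<.065)]; print(len(p),np.median(p,0))
go(.6233,-.0285,.16,124.5)
"
```

```text
{'time_s': 12.6333, 'eef_pos': [0.6215, -0.0284, 0.1864], 'eef_rot': [-0.0009, -0.2966, 0.955, 0.0006], 'wrist_force': [0.1837, 0.3347, -2.8876], 'opening': 0.4789, 'q': [-0.2361, 0.3257, 1.5228, 0.0001, 1.2952, -2.4092]}
491 [ 0.58784118 -0.03886081  0.1300336 ] [0.12674395 0.13336037]
15762 [ 0.59380051 -0.05433545  0.13076277]
t=12.73 go [-1.3, -1.4, 26.7] turn 0.001 tilt [-0.001, 0.0, -1.0] F [0.32, 0.13, -3.17]
```

Emit:
move_arm(
  series=[
    [[0.3,-1,0,8,0],[0.3,-1,0,17,0],[0.3,-1,0,24,0],[0.3,-1,0,27,0],[0.3,-1,0,28,0],[0.3,-1,0,29,0],[0.3,-1,0,30,0],[0.3,-1,0,30.5,0],[0.3,-1,0,31,0],[0.3,-1,0,31,0]],
  ],
)

```text
time_s: 13.57
eef_pos: [0.6237, -0.0283, 0.1559]
eef_rot: [0.0, -0.297, 0.955, -0.0]
wrist_force: [-0.3, -0.4, -3.5]
opening: 0.48
grasp_force: 61.7
```

Emit:
move_arm(
  series=[
    [[0.3,0,0,0.3,0],[0.3,0,0,0.6,0],[0.3,0,0,0.9,0],[0.3,0,0,1.2,0],[0.3,0,0,1.5,0],[0.3,0,0,1.8,0],[0.3,0,0,2.1,0],[0.3,0,0,2.1,0],[0.3,0,0,2.1,0],[0.3,0,0,2.1,0]],
  ],
)

```text
time_s: 14.4
eef_pos: [0.6237, -0.0283, 0.1538]
eef_rot: [0.0, -0.297, 0.955, -0.0]
wrist_force: [0.2, -0.2, -2.1]
opening: 0.484
grasp_force: 61.7
```

Emit:
move_arm(
  series=[
    [[0.3,0,0,0.4,0],[0.3,0,0,0.8,0],[0.3,0,0,1.0,0],[0.3,0,0,1.0,0],[0.48,0,0,1,0],[0.55,0,0,1,0],[0.65,0,0,1,0],[1,0,0,1,0],[1,0,0,1,0],[1,0,0,1,0]],
  ],
)

```text
time_s: 15.23
eef_pos: [0.6237, -0.0283, 0.1528]
eef_rot: [0.0, -0.297, 0.955, -0.0]
wrist_force: [-0.3, 0.0, -0.8]
opening: 1.002
grasp_force: 0.0
```

Emit:
move_arm(
  series=[
    [[1,0,0,-10,0],[1,0,0,-25,0],[1,0,0,-50,0],[1,0,0,-75,0],[1,0,0,-95,0],[1,0,0,-100,0],[1,0,0,-100,0],[1,0,0,-100,0],[1,0,0,-100,0],[1,0,0,-100,0]],
  ],
)

```text
time_s: 16.07
eef_pos: [0.6226, -0.0281, 0.2507]
eef_rot: [-0.001, -0.297, 0.955, 0.001]
wrist_force: [0.6, -0.6, 0.5]
opening: 0.998
grasp_force: 0.0
```

```bash
python3 -c "
from h import *
o=st(); im,d=camera('top'); W=cloud('top',d); z=W[...,2]; cv2.imwrite('pics/bal.png',im)
for x,y in((.623,.2023),(.623,-.0285)):
  r=np.hypot(W[...,0]-x,W[...,1]-y)
  p=W[(z>.08)&(z<.145)&(r<.065)&(r>.045)]; q=W[(z>.145)&(z<.21)&(r<.03)]; print(len(p),np.median(p,0),len(q),np.median(q,0) if len(q) else 0)
im,W=top_rect('wrist',(.623,-.0285),.16,.22,.06,'pics/w2.png')
top_rect('wrist',(.623,.2025),.15,.22,.06)
go(.6235,.2023,.24,101.7)
"
```

```text
{'time_s': 16.0667, 'eef_pos': [0.6226, -0.0281, 0.2507], 'eef_rot': [-0.0014, -0.2966, 0.955, 0.0008], 'wrist_force': [0.6125, -0.6349, 0.4554], 'opening': 0.9984, 'q': [-0.2352, 0.274, 1.4554, -0.0, 1.4155, -2.4082]}
738 [0.62332938 0.20341482 0.10553123] 219 [0.61720308 0.20043097 0.16697012]
401 [ 0.5864774  -0.03923615  0.12875055] 128 [ 0.60538823 -0.03107952  0.18493875]
wrist 4290 c [ 0.6233 -0.029 ] size [0.042 0.042] ang 34.3 mean [ 0.6197 -0.0315] z [0.1732 0.1907 0.1961]
none
t=16.22 go [-130.9, 189.7, 11.6] turn 0.398 tilt [-0.002, 0.0, -1.0] F [-0.34, 0.48, 1.1]
```

View pics/w2.png

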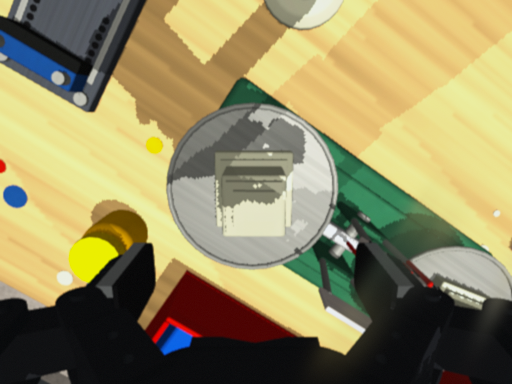

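The picture shows cap A standing upright at the centre of the right pan, around (255,195). The measured pan tops are left 0.1055 m and right 0.130 m, so B on the left is the heavier and A stays where it is. Now I fetch B.

Emit:
move_arm(
  series=[
    [[1,-14,20,0,0.1],[1,-34,49,0,0.2],[1,-54,79,0,0.3],[1,-75,108,0,0.398],[1,-95,138,0,0.398],[1,-115,166,0,0.398],[1,-127,184,6,0.398],[1,-131,189.5,11,0.398],[1,-131,189.5,11,0.398],[1,-131,189.5,11,0.398]],
  ],
)

```text
time_s: 17.05
eef_pos: [0.6238, 0.2016, 0.2407]
eef_rot: [-0.001, -0.102, 0.995, -0.0]
wrist_force: [-0.1, 0.1, -1.0]
opening: 1.0
grasp_force: 0.0
```

```bash
python3 -c "
from h import *
st()
top_rect('wrist',(.6235,.2025),.15,.22,.06)
go(.6235,.2023,.131,101.7)
"
```

```text
{'time_s': 17.05, 'eef_pos': [0.6238, 0.2016, 0.2407], 'eef_rot': [-0.0009, -0.1022, 0.9948, -0.0003], 'wrist_force': [-0.0793, 0.1042, -1.0464], 'opening': 0.9996, 'q': [0.1323, 0.3514, 1.3771, -0.0006, 1.4149, -1.6432]}
wrist 3660 c [0.6239 0.2016] size [0.042 0.042] ang 11.4 mean [0.6207 0.201 ] z [0.1606 0.1678 0.1731]
t=17.10 go [0.3, 1.5, 110.3] turn -0.001 tilt [-0.001, -0.001, -1.0] F [-0.09, -0.53, 0.48]
```

Emit:
move_arm(
  series=[
    [[1,0,0.5,20,0],[1,0,0.5,45,0],[1,0,0.5,70,0],[1,0,0.5,90,0],[1,0,0.5,102,0],[1,0,0.5,108,0],[1,0,0.5,109,0],[1,0,0.5,109,0],[0.3,0,0.5,109,0],[0.3,0,0.5,109,0]],
  ],
)

```text
time_s: 17.93
eef_pos: [0.6252, 0.2026, 0.1345]
eef_rot: [0.001, -0.102, 0.995, 0.0]
wrist_force: [0.6, 0.5, -0.5]
opening: 0.745
grasp_force: 0.0
```

Emit:
move_arm(
  series=[
    [[0.3,0,0,0,0],[0.3,0,0,0,0],[0.3,0,0,0,0],[0.3,0,0,0,0],[0.3,0,0,-1.5,0],[0.3,0,0,-3.5,0],[0.3,0,0,-6,0],[0.3,0,0,-9,0],[0.3,0,0,-12,0],[0.3,0,0,-15,0]],
  ],
)

```text
time_s: 18.77
eef_pos: [0.6239, 0.2028, 0.1478]
eef_rot: [-0.0, -0.102, 0.995, 0.0]
wrist_force: [0.7, 0.9, -1.7]
opening: 0.48
grasp_force: 66.0
```

Emit:
move_arm(
  series=[
    [[0.3,0,0,-3,0],[0.3,0,0,-6,0],[0.3,0,0,-10,0],[0.3,0,0,-16,0],[0.3,0,0,-24,0],[0.3,0,0,-36,0],[0.3,0,0,-55,0],[0.3,0,0,-80,0],[0.3,0,0,-105,0],[0.3,0,0,-120,0]],
  ],
)

```text
time_s: 19.6
eef_pos: [0.625, 0.2027, 0.272]
eef_rot: [0.002, -0.102, 0.995, 0.0]
wrist_force: [1.0, 0.3, -2.9]
opening: 0.481
grasp_force: 65.7
```

```bash
python3 -c "
from h import *
o=st(); print(o['grasp_force'])
im,d=camera('top'); W=cloud('top',d); z=W[...,2]
p=W[(z>.08)&(z<.145)&(np.hypot(W[...,0]-.623,W[...,1]-.2023)<.065)]; print(np.median(p,0))
x=(abs(W[...,0]-.53)<.17)&(abs(W[...,1]+.272)<.08)
import math
def rect(m,n):
  p=W[m][:,:2].astype(np.float32); print(n,len(p),cv2.minAreaRect(p))
rect(x&(z>.09),'post');rect(x&(z>.01)&(z<.03),'bed')
"
```

```text
{'time_s': 19.6, 'eef_pos': [0.625, 0.2027, 0.272], 'eef_rot': [0.002, -0.1019, 0.9948, 0.0], 'wrist_force': [1.0104, 0.2782, -2.9473], 'opening': 0.4806, 'q': [0.1334, 0.3298, 1.3424, -0.0001, 1.4654, -1.6416]}
65.72713851928711
[0.60289322 0.20764781 0.13036831]
post 45 ((0.45096555352211, -0.2789292335510254), (0.01958727091550827, 0.015553256496787071), 89.22474670410156)
bed 2461 ((0.5304775834083557, -0.2743692398071289), (0.2998006343841553, 0.11213701218366623), 3.575697898864746)
```

```bash
python3 -c "
from h import *
go(.575,-.2713,.268,93.8)"
```

```text
t=19.65 go [146.4, -453.9, 6.1] turn 0.138 tilt [0.009, 0.001, -1.0] F [0.37, 0.97, -0.85]
```

Emit:
move_arm(
  series=[
    [[0.3,5,-15,0,0],[0.3,14,-43,0,0],[0.3,25,-78,0,0.02],[0.3,37,-115,0,0.04],[0.3,49,-152,0,0.06],[0.3,61,-189,0,0.08],[0.3,73,-226,0,0.1],[0.3,85,-263,0,0.12],[0.3,97,-300,0,0.138],[0.3,109,-337,0,0.138]],
  ],
)

```text
time_s: 20.48
eef_pos: [0.5841, -0.1516, 0.2666]
eef_rot: [-0.001, -0.032, 0.999, 0.0]
wrist_force: [1.9, 0.2, -3.7]
opening: 0.483
grasp_force: 65.8
```

```bash
python3 -c "
from h import *
go(.575,-.2713,.2,93.8)"
```

```text
t=20.48 go [16.7, -118.9, 66.5] turn -0.001 tilt [-0.002, 0.001, -1.0] F [1.86, 0.21, -3.72]
```

Emit:
move_arm(
  series=[
    [[0.3,4,-30,0,0],[0.3,8,-60,5,0],[0.3,12,-85,15,0],[0.3,15,-102,30,0],[0.3,15,-110,45,0],[0.3,15,-112,58,0],[0.3,15,-112,64,0],[0.3,15,-112,66,0],[0.3,15,-112,66,0],[0.3,15,-112,66,0]],
  ],
)

```text
time_s: 21.32
eef_pos: [0.5787, -0.2614, 0.2023]
eef_rot: [0.0, -0.034, 0.999, -0.0]
wrist_force: [-0.3, 0.7, -3.9]
opening: 0.484
grasp_force: 65.7
```

```bash
python3 -c "
from h import *
st(); im,d=camera('wrist'); cv2.imwrite('pics/w3.png',im); W=cloud('wrist',d); np.save('w3.npy',W); z=W[...,2]
o=np.array([.5305,-.2744]); a=np.radians(3.75); e=np.array([[np.cos(a),np.sin(a)],[-np.sin(a),np.cos(a)]])
V=(W[...,:2]-o)@e.T
def ext(n,m):
  p=V[m]; 
  if len(p)>5: print(n,len(p),np.round(np.percentile(p,[2,50,98],axis=0),4).tolist(), np.round(np.nanmedian(W[m],0),4))
ext('bed',(z>.012)&(z<.024)&(abs(V[...,1])<.08)&(abs(V[...,0])<.2))
ext('far',(z>.038)&(z<.06)&(abs(V[...,1])<.06)&(V[...,0]>.06)&(V[...,0]<.2))
ext('near',(z>.036)&(z<.06)&(abs(V[...,1])<.06)&(V[...,0]<-.02)&(V[...,0]>-.2))
ext('post',(z>.095)&(z<.115)&(abs(V[...,1])<.06)&(V[...,0]<-.05)&(V[...,0]>-.2))
ext('cap',(z>.17)&(z<.26)&(abs(V[...,1])<.06)&(abs(V[...,0]-.05)<.06))
m=(z>.012)&(z<.024)&(abs(V[...,1])<.08)&(abs(V[...,0])<.2); print(cv2.minAreaRect(W[m][:,:2].astype(np.float32)))
go(.575,-.2713,.06,93.8)"
```

```text
{'time_s': 21.3167, 'eef_pos': [0.5787, -0.2614, 0.2023], 'eef_rot': [0.0003, -0.0338, 0.9994, -0.0002], 'wrist_force': [-0.3431, 0.6962, -3.8571], 'opening': 0.4836, 'q': [-0.6109, 0.3361, 1.4759, 0.0001, 1.3289, -2.2493]}
bed 14933 [[-0.1003, -0.0547], [-0.0132, -0.0019], [0.0489, 0.052]] [ 0.5176 -0.2761  0.0179]
near 4033 [[-0.0961, -0.037], [-0.0573, 0.0014], [-0.0399, 0.0352]] [ 0.4732 -0.2764  0.0413]
post 842 [[-0.0801, -0.0105], [-0.0725, -0.0007], [-0.0659, 0.0091]] [ 0.4581 -0.2798  0.1044]
cap 27718 [[0.0184, -0.0354], [0.0384, 0.0095], [0.0622, 0.0532]] [ 0.5692 -0.2624  0.237 ]
((0.5369345545768738, -0.2753610908985138), (0.22184151411056519, 0.11044204980134964), 3.4281768798828125)
t=21.37 go [4.7, -9.2, 142.8] turn 0.001 tilt [0.001, -0.001, -1.0] F [0.04, -0.85, -4.39]
```

View pics/w3.png

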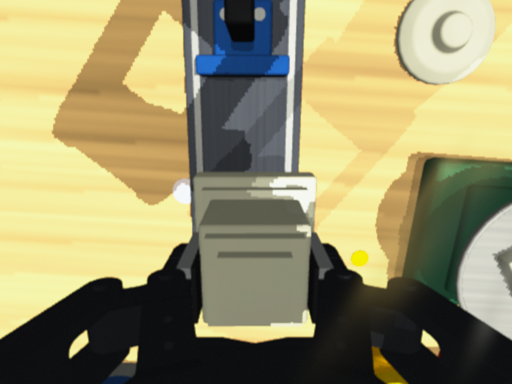

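Emit:
move_arm(
  series=[
    [[0.3,2,-4,0,0],[0.3,4,-9,20,0],[0.3,4,-9.5,50,0],[0.3,4,-9.5,82,0],[0.3,4,-9.5,112,0],[0.3,4,-9.5,134,0],[0.3,4,-9.5,147,0],[0.3,4,-9.5,152,0],[0.3,4,-9.5,153,0],[0.3,4,-9.5,153,0]],
  ],
)

```text
time_s: 22.2
eef_pos: [0.5758, -0.2727, 0.0501]
eef_rot: [0.001, -0.033, 0.999, -0.001]
wrist_force: [0.5, 0.5, -3.9]
opening: 0.483
grasp_force: 65.6
```

Emit:
move_arm(
  series=[
    [[0.3,0,0,0.5,0],[0.3,0,0,1,0],[0.3,0,0,1.5,0],[0.3,0,0,2,0],[0.3,0,0,2.5,0],[0.3,0,0,3,0],[0.3,0,0,3.5,0],[0.3,0,0,4,0],[0.3,0,0,4.5,0],[0.3,0,0,4.5,0]],
  ],
)

```text
time_s: 23.03
eef_pos: [0.5748, -0.2721, 0.0456]
eef_rot: [-0.0, -0.033, 0.999, -0.0]
wrist_force: [-5.4, 2.0, 6.4]
opening: 0.48
grasp_force: 67.2
```

```bash
python3 -c "
from h import *
o=st(); print(o['torque'])
im,d=camera('side'); W=cloud('side',d)
p=proj('side',(.575,-.272,.04)).astype(int); print(p)
x,y=p; cv2.imwrite('pics/s3.png',cv2.resize(im[y-45:y+45,x-60:x+60],None,fx=6,fy=6,interpolation=2))
im,d=camera('top'); W=cloud('top',d); z=W[...,2]
o=np.array([.5305,-.2748]); a=np.radians(3.6); e=np.array([[np.cos(a),np.sin(a)],[-np.sin(a),np.cos(a)]])
V=(W[...,:2]-o)@e.T
m=(z>.036)&(z<.06)&(abs(V[...,1])<.06)&(V[...,0]>.085)&(V[...,0]<.16); print(np.percentile(V[m],[1,3,50,97],axis=0))
b=im[...,0].astype(int)-im[...,2]; 
for s in (0.05,.06,.07,.08,.085,.09,.095,.1,.105,.11,.115,.12,.13): 
  q=(abs(V[...,0]-s)<.003)&(abs(V[...,1])<.045); print(s,q.sum(),np.nanmedian(z[q]),np.median(im[q],0))
"
```

```text
{'time_s': 23.0333, 'eef_pos': [0.5748, -0.2721, 0.0456], 'eef_rot': [-0.0001, -0.0332, 0.9994, -0.0], 'wrist_force': [-5.3673, 2.0382, 6.3917], 'opening': 0.4799, 'q': [-0.6283, 0.5248, 1.5616, -0.0002, 1.0553, -2.2654]}
[0.56918684 0.73250548 0.03755905]
[268 149]
[[ 0.10105369 -0.01904114]
 [ 0.10127982 -0.01431407]
 [ 0.11761556  0.01380578]
 [ 0.13190392  0.0410796 ]]
0.05 91 0.4030140615098917 [104.  96.  79.]
0.06 72 0.40313652365997676 [100.   92.5  75. ]
0.07 66 0.40128044966032117 [93. 86. 70.]
0.08 67 0.3970196571579037 [82. 77. 63.]
0.085 68 0.394824571139806 [78.5 73.5 62.5]
0.09 66 0.38748147832462665 [67.5 64.5 60.5]
0.095 61 0.36836330997161 [66. 64. 61.]
0.1 67 0.03748681417196208 [39. 37. 32.]
0.105 47 0.044779146804513476 [19. 21. 21.]
0.11 41 0.04523540545473816 [20. 22. 21.]
0.115 39 0.04573781562488793 [97. 58. 30.]
0.12 44 0.04591614850204505 [98.  60.  32.5]
0.13 38 0.04535720060123065 [99.  66.5 40. ]
```

View pics/s3.png

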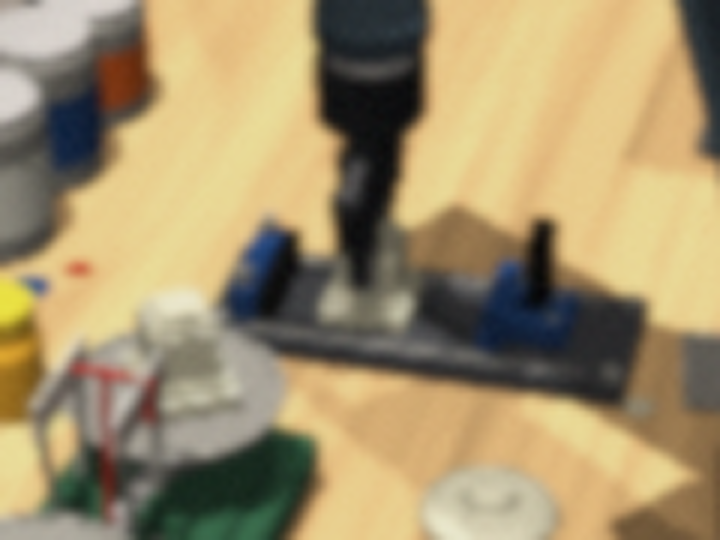

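The crop shows the cap at about (365,300) standing on the bed, well clear of the far pad, so the force came from the bed. I'll ease off a little and let go.

Emit:
move_arm(
  series=[
    [[0.3,0,0,-0.4,0],[0.3,0,0,-0.8,0],[0.3,0,0,-0.8,0],[0.48,0,0,-0.8,0],[0.55,0,0,-0.8,0],[0.65,0,0,-0.8,0],[1,0,0,-0.8,0],[1,0,0,-0.8,0],[1,0,0,-0.8,0],[1,0,0,-0.8,0]],
  ],
)

```text
time_s: 23.97
eef_pos: [0.5749, -0.272, 0.0449]
eef_rot: [0.0, -0.033, 0.999, -0.0]
wrist_force: [-0.4, 0.6, 1.3]
opening: 1.001
grasp_force: 0.0
```

Emit:
move_arm(
  series=[
    [[1,0,0,-10,0],[1,0,0,-25,0],[1,0,0,-50,0],[1,0,0,-85,0],[1,5,0,-125,0],[1,15,0,-150,0],[1,25,0,-160,0],[1,30,0,-160,0],[1,30,0,-160,0],[1,30,0,-160,0]],
  ],
)

```text
time_s: 24.8
eef_pos: [0.5443, -0.2736, 0.204]
eef_rot: [-0.001, -0.033, 0.999, 0.001]
wrist_force: [0.9, 0.5, -0.1]
opening: 0.999
grasp_force: 0.0
```

```bash
python3 -c "
from h import *
st(); r=top_rect('wrist',(.575,-.272),.065,.095,.06,'pics/w4.png'); W=r[1]; z=W[...,2]
o=np.array([.5305,-.2748]); a=np.radians(3.6); e=np.array([[np.cos(a),np.sin(a)],[-np.sin(a),np.cos(a)]])
V=(W[...,:2]-o)@e.T
def ext(n,m):
  p=V[m]; 
  if len(p)>5: print(n,len(p),np.round(np.percentile(p,[2,50,98],axis=0),4).tolist(), np.round(np.nanmedian(W[m],0),4), cv2.minAreaRect(W[m][:,:2].astype(np.float32)))
ext('bed',(z>.012)&(z<.024)&(abs(V[...,1])<.08)&(abs(V[...,0])<.2))
ext('near',(z>.036)&(z<.06)&(abs(V[...,1])<.06)&(V[...,0]<-.02)&(V[...,0]>-.2))
ext('far',(z>.038)&(z<.05)&(abs(V[...,1])<.06)&(V[...,0]>.085)&(V[...,0]<.2))
ext('post',(z>.1)&(z<.115)&(abs(V[...,1])<.06)&(V[...,0]<-.05)&(V[...,0]>-.2))
ext('foot',(z>.027)&(z<.04)&(abs(V[...,1])<.05)&(abs(V[...,0]-.045)<.04))
"
```

```text
{'time_s': 24.8, 'eef_pos': [0.5443, -0.2736, 0.204], 'eef_rot': [-0.0006, -0.0329, 0.9995, 0.0006], 'wrist_force': [0.9466, 0.4818, -0.0572], 'opening': 0.9991, 'q': [-0.6604, 0.2808, 1.543, 0.0002, 1.3194, -2.2971]}
wrist 2298 c [ 0.5731 -0.2719] size [0.042 0.042] ang 3.1 mean [ 0.5699 -0.2723] z [0.0714 0.0783 0.0836]
bed 20827 [[-0.1373, -0.0535], [-0.0283, -0.0007], [0.1213, 0.053]] [ 0.5023 -0.2778  0.017 ] ((0.5366482734680176, -0.27470725774765015), (0.2934648096561432, 0.11037502437829971), 3.485689640045166)
near 3741 [[-0.0983, -0.0363], [-0.0594, 0.0002], [-0.0406, 0.0357]] [ 0.4716 -0.2787  0.0391] ((0.4604116976261139, -0.27967044711112976), (0.05948348343372345, 0.07961170375347137), 3.72501277923584)
far 2357 [[0.1046, -0.0404], [0.1175, -0.0005], [0.1356, 0.0397]] [ 0.6476 -0.2679  0.0449] ((0.6505733132362366, -0.267648845911026), (0.03299412876367569, 0.08409618586301804), 3.9607882499694824)
post 775 [[-0.0837, -0.0095], [-0.075, -0.0005], [-0.0663, 0.0091]] [ 0.4558 -0.2798  0.1037] ((0.45569154620170593, -0.28004324436187744), (0.01781369559466839, 0.01944373920559883), 4.0759358406066895)
foot 1324 [[0.0132, -0.0294], [0.0219, 0.0003], [0.0697, 0.0295]] [ 0.5523 -0.2734  0.0313] ((0.573053240776062, -0.2720727026462555), (0.05943266674876213, 0.05999118462204933), 3.765702247619629)
```

```bash
python3 -c "
from h import *
go(.4207,-.2823,.2,93.7)
go(.4207,-.2823,.07,93.7)"
```

```text
t=24.85 go [123.9, -0.7, 3.7] turn 0.001 tilt [-0.002, 0.002, -1.0] F [-0.24, 0.29, -0.21]
t=24.85 go [123.7, -0.9, 133.7] turn 0.001 tilt [-0.002, 0.002, -1.0] F [-0.24, 0.29, -0.21]
```

Emit:
move_arm(
  series=[
    [[0,15,0,0,0],[0,45,0,0,0],[0,80,0,0,0],[0,110,0,0,0],[0,123,-0.7,10,0],[0,124,-0.7,40,0],[0,124,-0.7,80,0],[0,124,-0.7,115,0],[0,124,-0.7,130,0],[0,124,-0.7,134,0]],
  ],
)

```text
time_s: 25.68
eef_pos: [0.4185, -0.2799, 0.0659]
eef_rot: [-0.003, -0.033, 0.999, 0.004]
wrist_force: [0.1, 1.2, -0.2]
opening: -0.003
grasp_force: 0.0
```

Emit:
move_arm(
  series=[
    [[0,0,0,0,0],[0,0,0,0,0],[0,-1,0,0,0],[0,-3,0,0,0],[0,-5,0,0,0],[0,-7,0,0,0],[0,-9,0,0,0],[0,-11,0,0,0],[0,-13,0,0,0],[0,-15,0,0,0]],
  ],
)

```text
time_s: 26.52
eef_pos: [0.4355, -0.2819, 0.0711]
eef_rot: [-0.001, -0.033, 0.999, 0.0]
wrist_force: [-8.3, -0.6, 6.8]
opening: 0.002
grasp_force: 4.7
```

Emit:
move_arm(
  series=[
    [[0,-2,0,0,0],[0,-4,0,0,0],[0,-7,0,0,0],[0,-10,0,0,0],[0,-14,0,0,0],[0,-18,0,0,0],[0,-22,0,0,0],[0,-26,0,0,0],[0,-28,0,0,0],[0,-30,0,0,0]],
  ],
)

```text
time_s: 27.35
eef_pos: [0.4646, -0.2801, 0.071]
eef_rot: [-0.002, -0.033, 0.999, 0.0]
wrist_force: [-8.8, -1.0, 7.2]
opening: 0.002
grasp_force: 4.7
```

Emit:
move_arm(
  series=[
    [[0,-2,0,-0.5,0],[0,-4,0,-1,0],[0,-7,0,-1.5,0],[0,-10,0,-1.5,0],[0,-12,0,-1.5,0],[0,-14,0,-1.5,0],[0,-16,0,-1.5,0],[0,-18,0,-1.5,0],[0,-19,0,-1.5,0],[0,-20,0,-1.5,0]],
  ],
)

```text
time_s: 28.18
eef_pos: [0.4835, -0.2788, 0.0712]
eef_rot: [-0.003, -0.033, 0.999, 0.0]
wrist_force: [-9.5, -4.5, -1.3]
opening: -0.001
grasp_force: 4.6
```

Emit:
move_arm(
  series=[
    [[0,-1.5,0,0,0],[0,-3,0,0,0],[0,-4.5,0,0,0],[0,-6,0,0,0],[0,-7.5,0,0,0],[0,-9,0,0,0],[0,-10.5,0,0,0],[0,-12,0,0,0],[0,-13.5,0,0,0],[0,-15,0,0,0]],
  ],
)

```text
time_s: 29.02
eef_pos: [0.4977, -0.2779, 0.0712]
eef_rot: [-0.004, -0.033, 0.999, 0.001]
wrist_force: [-11.3, -3.9, -0.0]
opening: -0.002
grasp_force: 6.2
```

```bash
cat > look.py <<'E'
from h import *
st(); im,d=camera('wrist'); cv2.imwrite('wl.png',im); W=cloud('wrist',d); z=W[...,2]
o=np.array([.5305,-.2748]); a=np.radians(3.7); e=np.array([[np.cos(a),np.sin(a)],[-np.sin(a),np.cos(a)]])
V=(W[...,:2]-o)@e.T; L=abs(V[...,1])<.06
def ext(n,m):
  p=V[m]
  if len(p)>5: print(n,len(p),np.round(np.percentile(p,[1,50,99],axis=0),4).tolist(),cv2.minAreaRect(W[m][:,:2].astype(np.float32)))
ext('jaw',(z>.036)&(z<.048)&L&(V[...,0]<.04)&(V[...,0]>-.1))
ext('captop',(z>.068)&(z<.09)&L&(V[...,0]>.0)); ext('far',(z>.036)&(z<.05)&L&(V[...,0]>.085)&(V[...,0]<.2))
im,d=camera('top'); W=cloud('top',d); z=W[...,2]; V=(W[...,:2]-o)@e.T; L=abs(V[...,1])<.06; print('top')
ext('captop',(z>.068)&(z<.09)&L&(V[...,0]>.0)); ext('far',(z>.036)&(z<.05)&L&(V[...,0]>.085)&(V[...,0]<.2))
E
python3 look.py
```

```text
{'time_s': 29.0167, 'eef_pos': [0.4977, -0.2779, 0.0712], 'eef_rot': [-0.0035, -0.0331, 0.9994, 0.0006], 'wrist_force': [-11.3167, -3.9175, -0.0371], 'opening': -0.0022, 'q': [-0.7151, 0.3684, 1.7281, -0.0046, 1.051, -2.3498]}
jaw 2323 [[-0.037, -0.0248], [-0.0296, -0.0], [-0.0063, 0.0238]] ((0.5100117921829224, -0.2765614986419678), (0.03397056832909584, 0.04971660301089287), 3.027869939804077)
top
captop 252 [[0.0291, -0.0543], [0.0566, -0.0043], [0.3527, 0.0211]] ((0.7254727482795715, -0.28226661682128906), (0.0601838082075119, 0.3327689468860626), 88.78697204589844)
far 231 [[0.101, -0.0402], [0.1149, -0.0007], [0.1327, 0.0418]] ((0.647011399269104, -0.2663852572441101), (0.032455697655677795, 0.08297838270664215), 5.055080890655518)
```

Emit:
move_arm(
  series=[
    [[0,-1.5,0,0,0],[0,-3,0,0,0],[0,-4.5,0,0,0],[0,-6,0,0,0],[0,-7.5,0,0,0],[0,-9,0,0,0],[0,-10,0,0,0],[0,-11,0,0,0],[0,-12,0,0,0],[0,-13,0,0,0]],
  ],
)

```text
time_s: 29.95
eef_pos: [0.5107, -0.2771, 0.0712]
eef_rot: [-0.004, -0.033, 0.999, 0.001]
wrist_force: [-11.6, -3.3, 0.6]
opening: 0.0
grasp_force: 6.1
```

Emit:
move_arm(
  series=[
    [[0,-0.5,0,0,0],[0,-1,0,0,0],[0,-1.5,0,0,0],[0,-2,0,0,0],[0,-2.5,0,0,0],[0,-3,0,0,0],[0,-3.5,0,0,0],[0,-4,0,0,0],[0,-4.5,0,0,0],[0,-5,0,0,0]],
  ],
)

```text
time_s: 30.78
eef_pos: [0.5157, -0.2768, 0.0712]
eef_rot: [-0.004, -0.033, 0.999, 0.001]
wrist_force: [-11.2, -4.3, 0.6]
opening: -0.003
grasp_force: 6.0
```

Emit:
move_arm(
  series=[
    [[0,-0.3,0,0,0],[0,-0.6,0,0,0],[0,-0.9,0,0,0],[0,-1.2,0,0,0],[0,-1.5,0,0,0],[0,-1.8,0,0,0],[0,-2.1,0,0,0],[0,-2.3,0,0,0],[0,-2.3,0,0,0],[0,-2.3,0,0,0]],
  ],
)

```text
time_s: 31.62
eef_pos: [0.518, -0.2766, 0.0712]
eef_rot: [-0.003, -0.033, 0.999, 0.001]
wrist_force: [-10.5, -4.7, 0.3]
opening: -0.0
grasp_force: 5.8
```

Emit:
move_arm(
  series=[
    [[0,-0.3,0,0,0],[0,-0.6,0,0,0],[0,-0.9,0,0,0],[0,-1.2,0,0,0],[0,-1.5,0,0,0],[0,-1.8,0,0,0],[0,-2.1,0,0,0],[0,-2.3,0,0,0],[0,-2.3,0,0,0],[0,-2.3,0,0,0]],
  ],
)

```text
time_s: 32.45
eef_pos: [0.5203, -0.2765, 0.0712]
eef_rot: [-0.003, -0.033, 0.999, 0.001]
wrist_force: [-11.0, -4.2, 0.6]
opening: -0.001
grasp_force: 5.8
```

Emit:
move_arm(
  series=[
    [[0,-0.3,0,0,0],[0,-0.6,0,0,0],[0,-0.9,0,0,0],[0,-1.2,0,0,0],[0,-1.5,0,0,0],[0,-1.8,0,0,0],[0,-2.1,0,0,0],[0,-2.3,0,0,0],[0,-2.3,0,0,0],[0,-2.3,0,0,0]],
  ],
)

```text
time_s: 33.28
eef_pos: [0.5212, -0.2764, 0.0712]
eef_rot: [-0.005, -0.033, 0.999, 0.001]
wrist_force: [-18.6, -3.7, 5.6]
opening: -0.001
grasp_force: 9.0
```

Emit:
move_arm(
  series=[
    [[0,-0.1,0,0,0],[0,-0.2,0,0,0],[0,-0.3,0,0,0],[0,-0.4,0,0,0],[0,-0.4,0,0,0],[0,-0.4,0,0,0],[0,-0.4,0,0,0],[0,-0.4,0,0,0],[0,-0.4,0,0,0],[0,-0.4,0,0,0]],
  ],
)

```text
time_s: 34.12
eef_pos: [0.5214, -0.2764, 0.0712]
eef_rot: [-0.005, -0.033, 0.999, 0.001]
wrist_force: [-18.9, -3.9, 6.0]
opening: 0.003
grasp_force: 9.6
```

Emit:
move_arm(
  series=[
    [[0,-0.1,0,0,0],[0,-0.2,0,0,0],[0,-0.3,0,0,0],[0,-0.4,0,0,0],[0,-0.5,0,0,0],[0,-0.6,0,0,0],[0,-0.6,0,0,0],[0,-0.6,0,0,0],[0,-0.6,0,0,0],[0,-0.6,0,0,0]],
  ],
)

```text
time_s: 34.95
eef_pos: [0.5216, -0.2764, 0.0712]
eef_rot: [-0.006, -0.033, 0.999, 0.001]
wrist_force: [-20.3, -3.6, 6.4]
opening: 0.002
grasp_force: 10.5
```

Emit:
move_arm(
  series=[
    [[0,0.5,0,0,0],[0,1,0,0,0],[0,1.5,0,0,0],[0,2.5,0,0,0],[0,4,0,0,0],[0,7,0,0,0],[0,12,0,0,0],[0,20,0,-5,0],[0,25,0,-20,0],[0,25,0,-40,0]],
  ],
)

```text
time_s: 35.78
eef_pos: [0.4996, -0.2764, 0.1114]
eef_rot: [-0.002, -0.033, 0.999, 0.001]
wrist_force: [0.0, -0.2, -0.3]
opening: 0.005
grasp_force: 0.0
```

Emit:
move_arm(
  series=[
    [[0,0,0,-40,0],[0,0,0,-80,0],[0,0,0,-110,0],[0,0,0,-125,0],[0,-10,0,-130,0],[0,-30,0,-130,0],[0,-40,0,-130,0],[0,-40,0,-130,0],[0,-40,0,-130,0],[0,-40,0,-130,0]],
  ],
)

```text
time_s: 36.62
eef_pos: [0.5409, -0.2746, 0.2418]
eef_rot: [-0.001, -0.033, 0.999, 0.0]
wrist_force: [0.7, -0.9, -1.1]
opening: -0.0
grasp_force: 0.0
```

```bash
python3 look.py
python3 - <<'E'
from h import *
im,d=camera('top'); W=cloud('top',d); z=W[...,2]
for x,y in((.623,.2023),(.623,-.0285)):
  r=np.hypot(W[...,0]-x,W[...,1]-y); p=W[(z>.08)&(z<.145)&(r<.065)&(r>.045)]; q=W[(z>.145)&(z<.21)&(r<.05)]; print(np.median(p,0),len(q),np.median(q,0) if len(q) else 0)
s,_=camera('side'); w=cv2.imread('wl.png'); t=im[100:250,150:400]
cv2.imwrite('pics/fin.png',np.hstack([cv2.resize(w,(400,300)),cv2.resize(t,(400,300),interpolation=2)]))
E
```

```text
{'time_s': 36.6167, 'eef_pos': [0.5409, -0.2746, 0.2418], 'eef_rot': [-0.0008, -0.0332, 0.9994, 0.0005], 'wrist_force': [0.6833, -0.8606, -1.1179], 'opening': -0.0001, 'q': [-0.665, 0.243, 1.5115, -0.0003, 1.3888, -2.3022]}
jaw 2038 [[-0.0132, -0.038], [0.0129, -0.0009], [0.0398, 0.0361]] ((0.5438426733016968, -0.274722158908844), (0.053349804133176804, 0.07882070541381836), 3.70369291305542)
captop 722 [[0.0023, -0.0208], [0.0588, -0.0009], [0.0764, 0.0201]] ((0.5706112384796143, -0.2727224826812744), (0.0762379989027977, 0.04135040193796158), 3.968123435974121)
far 102 [[0.0858, -0.0426], [0.1071, -0.0256], [0.1215, 0.0406]] ((0.6334408521652222, -0.26941466331481934), (0.03593887388706207, 0.08343947678804398), 5.362277030944824)
top
captop 264 [[0.0063, -0.0565], [0.0792, -0.0039], [0.3545, 0.0212]] ((0.7116437554359436, -0.28196489810943604), (0.06123420596122742, 0.3621143102645874), 88.65372467041016)
far 229 [[0.0882, -0.0399], [0.1149, 0.0002], [0.1323, 0.0419]] ((0.6407671570777893, -0.26703783869743347), (0.04616452381014824, 0.08425973355770111), 7.555036544799805)
[0.62353667 0.20348576 0.12997952] 0 0
[ 0.62231305 -0.02867434  0.10593983] 216 [ 0.61700021 -0.02703278  0.16732551]
```

View pics/fin.png

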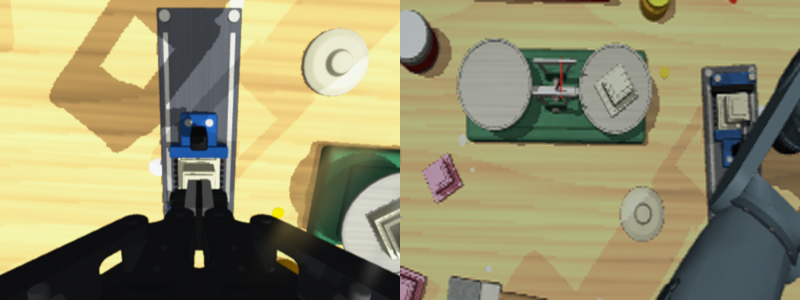

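The heavier cap B sits square between the near jaw and the far pad, at about (735,105) on the right. The light cap A stands on the right pan at (615,88), and the arm is clear of everything.

```bash
python3 -c "
from h import *
print(order.hand_in())"
```

```text
the job is handed in; nothing more can be done
None
```

The left-pan cap proved the heavier and is now nipped in the vice, pushed to about 11 N more than sliding the jaw alone; the lighter cap stays on the right pan, and the job is handed in.

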